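# Loosen the specimen stage's knurled lock ring two turns and slide the specimen out

## Task

On the specimen stage, loosen the big knurled lock ring by rolling a fingertip round its rim, anticlockwise seen from above, counting until it stands two full turns from tight: somebody has already started it by less than a quarter turn, so stop when its black index line comes round to the dark index block on the base for the second time. Only then push the carriage by its upright plate, away from the ring, fully home against its end stop. Only touch and push: lift nothing, keep the specimen puck sitting in its pocket on the carriage, and leave the other things on the table alone.

Things in the scene. Friction and masses are not known exactly. Their poses are not given: they have to be found in the camera images.
- stage: Grey fixed base, 130 mm (its x) by 330 mm (its y), deck 28 mm high. Origin: centre of its underside, z up. Lock ring over its -y end; the carriage runs along y on the +y half. Steel end stop at the +y end: 60 mm wide, 52 mm high, inner face at y = 155 mm. Dark index block (14 by 6 mm, top 38 mm above the table) on the deck at the ring's -x side, at (-57, -100) mm.
- ring_center (a point): On the lock ring's vertical axis, level with its top face: (0, -100, 62) mm in the stage's frame. Aluminium ring, 94 mm diameter over 28 rounded ribs (valleys 2 mm), 40 to 62 mm above the table; it does not rise. A fixed steel post (48 mm diameter) in it ends 66 mm above the table. The stage is otherwise below 38 mm within 120 mm of the axis, so a fingertip can circle the rim.
- ring_mark (a point): Middle of the black index line (20 mm by 5 mm, radial) on the ring's top face, 35 mm from the axis; it turns with the ring. With the joint at 0 or whole turns it points along the stage's -x, at the index block.
- lock_ring (a joint): Angle of the lock ring in rad, counting full turns: 0 = tight, growing anticlockwise seen from above (loosening); two full turns = 12.57. It starts between 0.2 and 1.4 and can reach 18.85. It stays where it is left; it takes 0.08 N m to turn, about 1.7 N along the rim.
- carriage (a joint): Travel of the carriage in m along the stage's +y: starts at 0 (in), 0.050 = against the end stop. It takes about 2.5 N to push and stays where it is left.
- push_plate (a point): Middle of the top edge of the face, looking at the ring (stage's -y), of the carriage's upright steel push plate: 50 mm wide (along x), 8 mm thick, top 66 mm above the table; the carriage is 36 mm high beside it. Starts at (0, 25, 66) mm in the stage's frame, 78 mm clear of the ring's rim. Push it along the stage's +y.
- pocket (a point): Centre of the floor of the shallow square pocket on the carriage, 45 mm beyond the push plate's face along +y, 36 mm above the table; inside 35 by 35 mm, its walls 8 mm high.
- specimen: Black resin specimen puck, 30 mm diameter, 22 mm high, loose in the pocket on the carriage. Origin: centre of its underside. It rides along and must stay in the pocket.
- puck_a: Black resin specimen puck, 30 mm diameter, 22 mm high, standing on the table in front of the stage. Origin: centre of its underside. Leave alone.
- puck_b: Same kind of puck (30 mm by 22 mm high), on the table in front of the stage. Leave alone.
- puck_c: Larger black puck, 40 mm diameter, 24 mm high, on the table behind the stage. Leave alone.
- loupe: Black hand loupe, 38 mm diameter, 36 mm high, on the table. Leave alone.
- suspension: Upright white bottle, 48 mm diameter, 100 mm high, on the table. Leave alone.
- paste_jar: White jar, 52 mm diameter, 50 mm high, on the table. Leave alone.
- screwdriver: Screwdriver lying on the table. Leave alone.
Not all that is in view belongs to the job. What is shaped like the specimen but blue is not meant.

How it is judged:
On the way, in this order (a step that is already met when the one before it is completed fails the run):
1. the lock ring stands two full turns from tight (within a fifth of a turn), the carriage still in (value of joint lock_ring between 11.31 and 13.82 rad and value of joint carriage below 0.008 m), for 0.2 s.
2. the carriage is pushed against its end stop (value of joint carriage above 0.046 m), for 0.2 s.
At the end, for the whole second after the job is handed in: The lock ring stands two full turns from tight (12.57 rad, within 0.2 turn = 1.26 rad either way), the carriage is at least 46 mm out of its 50 mm travel, and the specimen rests in its pocket (within 6 mm of its centre) (value of joint lock_ring between 11.31 and 13.82 rad and value of joint carriage above 0.046 m and linear speed of specimen below 0.02 m/s and horizontal distance between specimen and pocket below 0.006 m and distance between specimen and pocket below 0.008 m); the robot touches nothing.
It fails at once if the carriage is pushed out (more than 10 mm) before the ring is loosened (value of joint carriage above 0.01 m and value of joint lock_ring below 11.31 rad).
It fails at once if the specimen is lifted or knocked out of its pocket (height (world z) of specimen above 0.046 m or horizontal distance between specimen and pocket above 0.02 m).
It fails at once if something else on the table is moved more than 20 mm or lifted (distance of any of puck_a, puck_b, puck_c, loupe, suspension, paste_jar, screwdriver from where it was at the start of the episode above 0.02 m).
It also fails if it takes over 58 s, if anything falls off the work surface, if the arm or the gripper's body presses on something with over 40 N, if the wrist force passes 120 N, or if a joint passes its speed limit or range.

## Robot

A 7-joint arm with a two-finger parallel gripper is mounted at the origin on the work surface. World frame = base frame: x ahead of the robot, y to its left, z up, the work surface at z = 0. Lengths are in m, angles in rad, forces in N, time in s.
With the tool pointing down it reaches from about 0.4 to 0.85 m from the base axis. Payload 10.4 kg.
Tool frame: the origin (TCP) lies between the finger pads; the fingertips stand tips_ahead ahead of it and the grasp point (between the pads) lies 11 mm behind it (tips_ahead is the distance from the TCP to the fingertips, in m); z points along the fingers, x is the direction in which the jaws open and shut, and the axes are right-handed (so a half turn about z gives the same grasp; the last joint's range is limited). The gripper opens to 87 mm and grips with 3 to 60 N. Pads are 19 mm wide; open, the fingers measure 117 mm over their backs; the gripper's body (75 mm by 190 mm) begins 51 mm behind the grasp point.
Start: joints at [1.225, 0.332, -0.065, 1.46, 0.022, 1.35, -0.088], TCP at [0.198, -0.593, 0.231] pointing down, gripper open.
Joint ranges: [-2.6, 2.6], [-0.5, 2.12], [-1.47, 1.34], [0.16, 2.42], [-1.27, 4.41], [0.06, 2.06], [-2.6, 2.6]. Speed limits (rad/s): [2.22, 2.22, 2.79, 2.79, 3.14, 3.14, 3.14].

## Interface

Orientations are given as a unit quaternion [x, y, z, w].
In Python, from bench import read_state, camera, close_job, tips_ahead gives the robot as it stands.
- The arm moves only by the tool arm_command, never from a script. Its argument "commands" is a list that holds one entry, the list of rows, each a list of 7 numbers: the turn, a rotation vector about the tool's x, y, z in rad, then the shift along the tool's x, y, z in m, then the opening in per cent of the stroke, from 0 (shut) to 100 (fully open). In form: [[[rx, ry, rz, x, y, z, claw], ...]]. A call has 1 to 20 rows; each row shifts and turns the commanded pose from where the row before left it, along the tool's axes as they then stand; what a row does not reach is not made up. A row lasts 1/8 s, in which the tool goes at most 62.5 mm and 10.7 degrees, less where a joint would pass 70% of its speed; a pose out of reach is approached as far as the arm can. A call with a gripper value outside its range is refused whole. The fingers move at their own pace and stop on an object; "newtons" is the grip in N (left out, the last holds). Time passes only in rows, so rows that do not move let the fingers close. It gives the time, the measured TCP pose, the force and the opening at its end, in the units of the state.
- read_state(): the state, without advancing time (a new reading comes with each control period).
- camera(name): name is "side" or "top"; returns a dict with "frame" (400x640x3 uint8, red, green, blue), "vfov" (degrees; the focal length in pixels is half the picture's height over the tangent of half this angle, whatever the lens; pixels are square), "cx", "cy" (the principal point, pixels), "R" (3x3) and "t" (3): a world point X has camera coordinates R X + t. Camera axes: x right, y down, z forward; pixel columns grow to the right and rows downward; lengths in m; the calibration is good to about 2 mm. A picture is of the moment at which its call begins. There is no depth.
- close_job(): hands the job in, once; it reports no verdict.
The state is a dict: "time": time; "joint_positions": joint angles; "joint_vel": joint speeds; "joint_torque": joint torques, N m; "ee_pos": TCP position; "eef_rot": TCP orientation; "ft_force": force on the tool from outside, world axes, zero at the start; "torque": the same for the moment, N m; "width": finger opening in m.
Only numpy, scipy, OpenCV 4.12 (cv2) and the standard library are available. Lean on these libraries where they do the work, as an engineer would, in place of code of your own. Each camera call takes 0.05 s, during which the arm holds its last target.

## Working session

There is one attempt and no reset: what is moved stays moved. The work goes in short steps, Python scripts to look and compute and a tool call to move; the robot and the scene stay as the last step left them, time stands still between calls to the robot, and variables do not carry over. Pictures are saved under pics/ and viewed, and the job is handed in when it is done.

Besides the shell and the picture viewer there is one more tool, called after "Call:" as a command line: name --argument value ..., lists and objects as JSON in quotes. arm_command: Moves the arm, as the interface text tells. Its arguments: {"type":"object","properties":{"commands":{"type":"array"},"newtons":{"type":"number"}},"required":["commands"]}

```bash
mkdir -p pics; cat > h.py <<'E'
import numpy as np,cv2
from bench import read_state,camera,tips_ahead
def snap(n,f):
    c=camera(n); cv2.imwrite('pics/'+f,c['frame'][:,:,::-1]); return c
def K(c):
    f=c['frame'].shape[0]/2/np.tan(np.radians(c['vfov'])/2)
    return np.array([[f,0,c['cx']],[0,f,c['cy']],[0,0,1]])
def proj(c,P):
    p=(K(c)@(np.array(c['R'])@np.atleast_2d(P).T+np.array(c['t']).reshape(3,1)));return (p[:2]/p[2]).T
def back(c,u,v,z):
    R=np.array(c['R']);t=np.array(c['t']).ravel()
    d=R.T@np.linalg.inv(K(c))@[u,v,1];o=-R.T@t
    return o+d*(z-o[2])/d[2]
E
python3 - <<'E'
from h import *
for n in('top','side'):
    c=snap(n,n+'0.png');print(n,{k:c[k] for k in c if k!='frame'})
print(read_state(),tips_ahead)
E
```

```text
top {'vfov': 57.02985944157982, 'cx': 322.2988388018438, 'cy': 201.29053410066453, 'R': array([[ 0.01001729, -0.99954753, -0.02836169],
       [-0.98564013, -0.00508878, -0.16878279],
       [ 0.16856209,  0.02964517, -0.98524514]]), 't': array([0.02063493, 0.49635892, 0.93272375])}
side {'vfov': 52.40908974429121, 'cx': 321.681019774463, 'cy': 199.1461435690389, 'R': array([[-0.95454078, -0.2974247 ,  0.01975984],
       [-0.22391168,  0.67169558, -0.70617888],
       [ 0.19676244, -0.678501  , -0.70775768]]), 't': array([0.48100963, 0.15964058, 0.91453139])}
{'time': 0.1, 'joint_positions': array([ 1.22537768,  0.33279797, -0.06466443,  1.46086985,  0.02160904,
        1.34989897, -0.08851619]), 'joint_vel': array([ 7.02023640e-05, -2.27726693e-03, -2.48170634e-03, -9.58160512e-04,
        1.86014534e-04, -7.48735293e-04,  2.24985617e-03]), 'joint_torque': array([ 1.80827141e-03, -6.24546003e+01,  2.49186979e-02, -3.90717244e+01,
       -6.14038669e-02,  3.66145594e-02,  4.69197767e-05]), 'ee_pos': array([ 0.19814086, -0.59240071,  0.22983411]), 'eef_rot': array([ 8.11545883e-01, -5.84288346e-01, -5.40972062e-04, -3.40834748e-04]), 'ft_force': array([-0.38677343, -0.89845481, -0.40223334]), 'torque': array([0.00389791, 0.00828682, 0.02509741]), 'width': 0.08691760750649237} 0.008
```

View pics/top0.png

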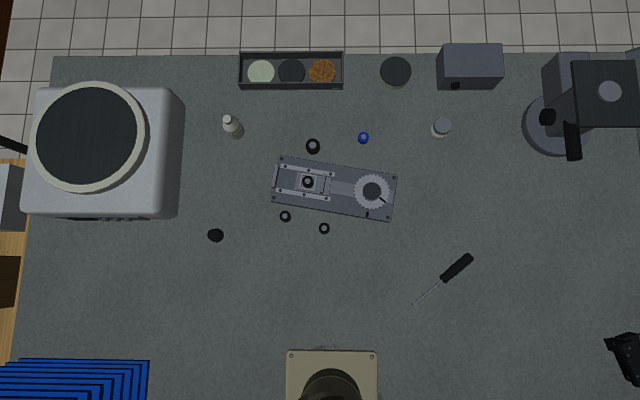

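View pics/side0.png

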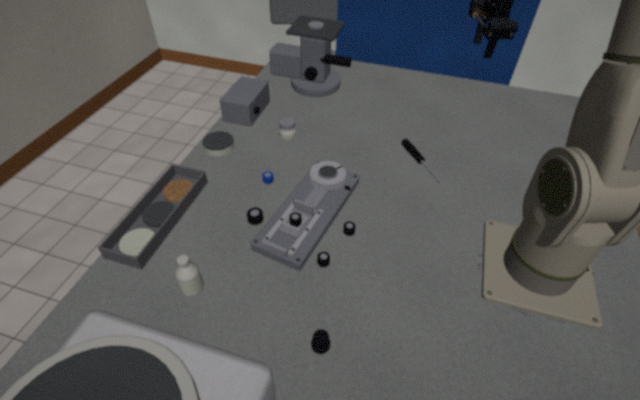

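```bash
python3 - <<'E'
import cv2
a=cv2.imread('pics/top0.png')[145:231,262:404]
cv2.imwrite('pics/z1.png',cv2.resize(a,None,fx=5.5,fy=5.5,interpolation=cv2.INTER_CUBIC))
a=cv2.imread('pics/side0.png')[150:275,240:370]
cv2.imwrite('pics/z2.png',cv2.resize(a,None,fx=4.5,fy=4.5,interpolation=cv2.INTER_CUBIC))
E
```

```text
(no output)
```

View pics/z1.png

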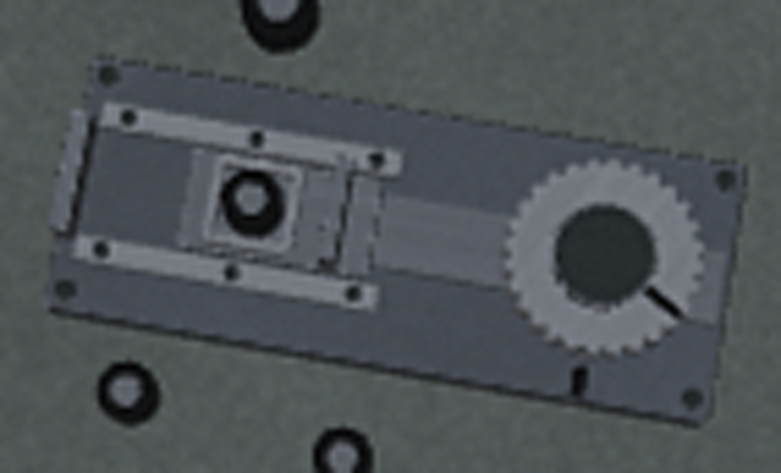

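View pics/z2.png

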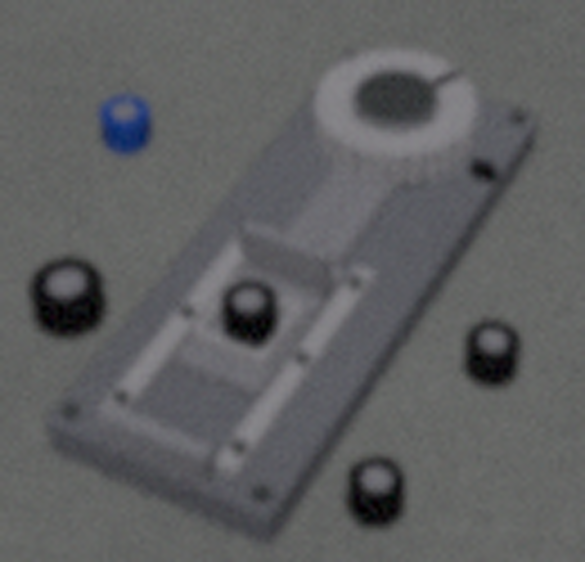

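```bash
cat >> h.py <<'E'
def fit():
    from scipy.optimize import least_squares
    c=camera('top')
    uv=np.array([[97,60],[745,163],[50,308],[705,425],[604,254],[580,381]])/5.5+[262,145]-0.4
    P=np.array([[65,165,28],[65,-165,28],[-65,165,28],[-65,-165,28],[0,-100,64],[-57,-100,38]])/1e3
    def W(p,P):
        s,k=np.sin(p[2]),np.cos(p[2]);return P@np.array([[k,-s,0],[s,k,0],[0,0,1]]).T+[p[0],p[1],0]
    r=least_squares(lambda p:(proj(c,W(p,P))-uv).ravel(),[0.6,0,0])
    return r,lambda P:W(r.x,np.atleast_2d(P)/1e3),c
E
python3 - <<'E'
from h import *
r,W,c=fit();print(r.x,np.degrees(r.x[2]),r.fun.round(1))
print('ring',W([0,-100,62]),'plate',W([0,25,66]),'stop',W([0,155,52]))
def st(p): 
    k,s=np.cos(r.x[2]),np.sin(r.x[2]);d=p[:2]-r.x[:2];return np.array([k*d[0]+s*d[1],-s*d[0]+k*d[1]])*1e3
z=lambda u,v,h:back(c,u/5.5+262-.4,v/5.5+145-.4,h)
m=z(665,302,.062);print('mark st',st(m)); d=st(m)-[0,-100]
print('ang', (np.degrees(np.arctan2(d[1],d[0]))-180)%360)
print('plate',st(z(355,222,.066)), 'puck',st(z(252,198,.058)))
for n,u,v,h in(('c',280,5,.024),('a',127,388,.022),('b',343,452,.022)):print(n,z(u,v,h),st(z(u,v,h)))
s=read_state();print(s['ee_pos'],s['joint_positions'])
from scipy.spatial.transform import Rotation as R
print(R.from_quat(s['eef_rot']).as_matrix().round(3))
c2=camera('side');print(proj(c2,W([[0,-100,62],[-57,-100,38],[-65,165,28],[65,-165,28],[35,-100,62]])))
E
```

```text
[ 0.53643593 -0.00520124 -0.16569449] -9.493595190468339 [-0.7 -0.6  0.7  0.3 -1.5  0.1  1.  -0.3  0.2  0.3  0.2  0.1]
ring [[ 0.51994219 -0.10383164  0.062     ]] plate [[0.54055936 0.01945636 0.066     ]] stop [[0.56200122 0.14767589 0.052     ]]
mark st [ -16.6971199  -131.20486672]
ang 61.84962696212767
plate [-4.26817438 18.87380972] puck [ 0.66851336 69.99280992]
c [0.65621119 0.0537115  0.024     ] [108.41791242  77.86128229]
a [0.46127226 0.12608717 0.022     ] [-95.78859781 117.0929942 ]
b [0.43057428 0.01988217 0.022     ] [-108.54896754    7.27932316]
[ 0.19815652 -0.59247129  0.22997212] [ 1.22540098  0.33270435 -0.06469179  1.46070347  0.02164942  1.34991769
 -0.08852727]
[[ 0.317 -0.948 -0.   ]
 [-0.948 -0.317  0.001]
 [-0.001  0.    -1.   ]]
[[328.22827813 171.76390321]
 [347.86618613 185.72098635]
 [300.72808995 264.35966332]
 [317.15687034 160.07861484]
 [316.12057692 167.56741516]]
```

Call:
arm_command --commands '[[[0,0,-0.18,0,0,0,0],[0,0,-0.18,0,0,0,0],[0,0,-0.18,0,0,0,0],[0,0,-0.18,0,0,0,0],[0,0,-0.18,0,0,0,0],[0,0,-0.18,0,0,0,0],[0,0,0,0,0,0,0]]]' --newtons 20

```text
time: 1.08
ee_pos: [0.1981, -0.5927, 0.2304]
eef_rot: [0.996, -0.085, -0.0, -0.0]
ft_force: [-0.9, 0.1, 0.2]
width: 0.0251
```

```bash
cat >> h.py <<'E'
TH=-0.1657; O=np.array([0.53644,-0.00520])
def stg(p):
    k,s=np.cos(TH),np.sin(TH);d=np.asarray(p)[:2]-O;return np.array([k*d[0]+s*d[1],-s*d[0]+k*d[1]])*1e3
def where():
    from scipy.spatial.transform import Rotation as R
    s=read_state();M=R.from_quat(s['eef_rot']).as_matrix()
    k,n=np.cos(TH),np.sin(TH);S=np.array([[k,-n,0],[n,k,0],[0,0,1]])
    print('t',s['time'],'stage xy',stg(s['ee_pos']).round(1),'z',(s['ee_pos'][2]*1e3).round(1),'yaw err',round(float(np.arctan2(M[1,0],M[0,0])-TH),4),'tilt',M[:2,2].round(4),'F stage',(S.T@s['ft_force']).round(2),'w',round(s['width'],4),'q',s['joint_positions'].round(2))
E
python3 -c "
from h import *
where()"
```

```text
t 1.075 stage xy [-236.8 -635.2] z 230.4 yaw err -0.0035 tilt [0.     0.0003] F stage [-0.95 -0.05  0.21] w 0.0251 q [ 1.34  0.34 -0.21  1.45  0.07  1.35  0.96]
```

Call:
arm_command --commands '[[[0,0,0.0,0.016,-0.031,0,0],[0,0,0,0.016,-0.031,0,0],[0,0,0,0.016,-0.031,0,0],[0,0,0,0.016,-0.031,0,0],[0,0,0,0.016,-0.031,0,0],[0,0,0,0.016,-0.031,0,0],[0,0,0,0.016,-0.031,0,0],[0,0,0,0.016,-0.031,0,0],[0,0,0,0.016,-0.031,0,0],[0,0,0,0.016,-0.031,0,0],[0,0,0,0.016,-0.031,0,0],[0,0,0,0.016,-0.031,0,0],[0,0,0,0.016,-0.031,0,0],[0,0,0,0.016,-0.031,0,0],[0,0,0,0.013,-0.031,0,0],[0,0,0,0,0,0,0]]]'

```text
time: 3.08
ee_pos: [0.5109, -0.171, 0.2306]
eef_rot: [0.996, -0.084, 0.0, -0.001]
ft_force: [-1.2, 0.1, 0.1]
width: 0.0002
```

```bash
python3 -c "
from h import *
where();snap('top','top1.png');snap('side','side1.png')"
```

```text
t 3.075 stage xy [   2.1 -167.7] z 230.6 yaw err -0.0022 tilt [0.0006 0.0011] F stage [-1.17 -0.05  0.06] w 0.0002 q [ 0.76  0.19 -0.59  1.66  0.11  1.32 -0.01]
```

View pics/top1.png

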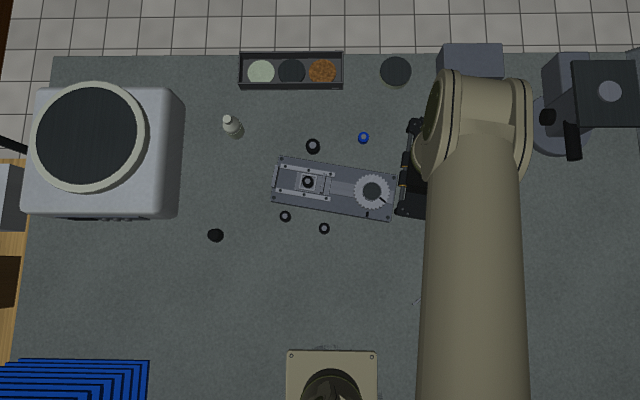

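View pics/side1.png

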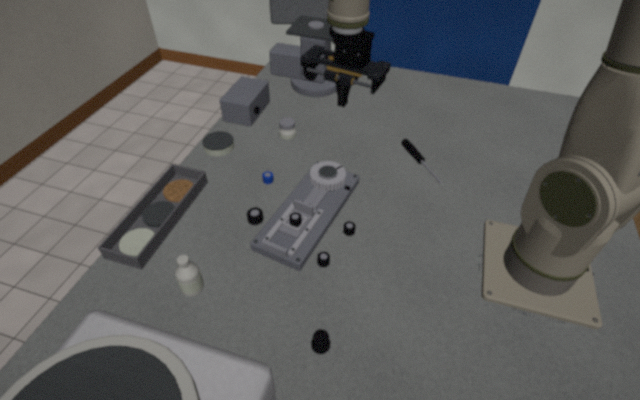

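Call:
arm_command --commands '[[[0,0,0,0,0,0.03,0],[0,0,0,0,0,0.03,0],[0,0,0,0,0,0.03,0],[0,0,0,0,0,0.03,0],[0,0,0,0,0,0.03,0],[0,0,0,-0.002,0,0.028,0],[0,0,0,0,0,0,0]]]'

```text
time: 4.05
ee_pos: [0.5057, -0.1744, 0.0509]
eef_rot: [0.996, -0.086, -0.002, -0.0]
ft_force: [0.8, -0.5, 1.5]
width: 0.0003
```

```bash
python3 -c "
from h import *
where();c=snap('side','side2.png')
cv2.imwrite('pics/side2z.png',cv2.resize(c['frame'][90:230,240:400,::-1],None,fx=4,fy=4,interpolation=cv2.INTER_CUBIC))"
```

```text
t 4.05 stage xy [  -2.4 -172. ] z 50.9 yaw err -0.0056 tilt [-0.0039  0.0009] F stage [ 0.85 -0.36  1.48] w 0.0003 q [ 0.72  0.37 -0.55  1.86  0.23  0.97 -0.1 ]
```

View pics/side2z.png

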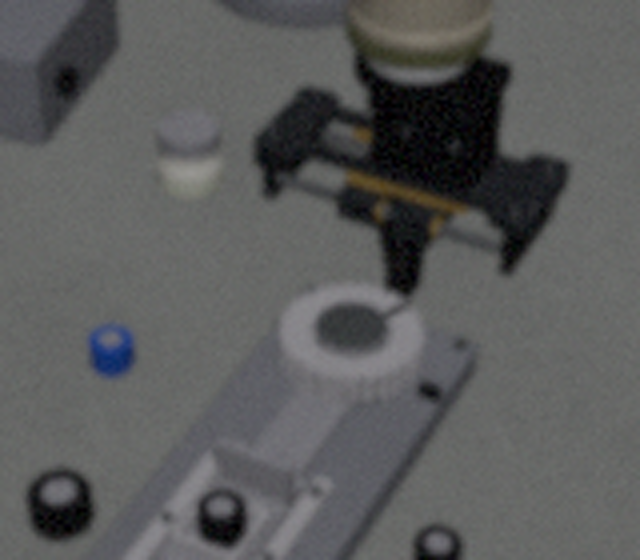

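Call:
arm_command --commands '[[[0,0,0,0,-0.007,0,0],[0,0,0,0,-0.006,0,0],[0,0,0,0,0,0,0],[0,0,0,0,0,0,0]]]'

```text
time: 4.6
ee_pos: [0.5101, -0.1608, 0.0528]
eef_rot: [0.996, -0.084, 0.0, 0.0]
ft_force: [-0.6, -0.5, -0.2]
width: 0.0006
```

```bash
python3 -c "
from h import *
where()"
```

```text
t 4.6 stage xy [  -0.3 -157.8] z 52.8 yaw err -0.0022 tilt [ 0.0004 -0.0004] F stage [-0.49 -0.55 -0.21] w 0.0006 q [ 0.7   0.37 -0.56  1.86  0.23  0.97 -0.13]
```

Call:
arm_command --commands '[[[0,0,0,0,-0.002,0,0],[0,0,0,0,-0.002,0,0],[0,0,0,0,0,0,0]]]'

```text
time: 4.97
ee_pos: [0.5102, -0.159, 0.0526]
eef_rot: [0.996, -0.085, -0.0, 0.001]
ft_force: [-1.2, -8.0, 0.4]
width: 0.0003
```

```bash
python3 -c "
from h import *
where()"
```

```text
t 4.975 stage xy [  -0.5 -156.1] z 52.6 yaw err -0.004 tilt [-0.0004 -0.0025] F stage [ 0.1  -8.14  0.44] w 0.0003 q [ 0.7   0.37 -0.56  1.87  0.24  0.97 -0.14]
```

```bash
python3 -c "
from h import *
t=np.radians(np.arange(-90,271,11.25));p=43.5*np.c_[np.cos(t),np.sin(t)]
print((np.diff(p,axis=0)*[1,-1]).round(1))"
```

```text
[[ 8.5 -0.8]
 [ 8.2 -2.5]
 [ 7.5 -4. ]
 [ 6.6 -5.4]
 [ 5.4 -6.6]
 [ 4.  -7.5]
 [ 2.5 -8.2]
 [ 0.8 -8.5]
 [-0.8 -8.5]
 [-2.5 -8.2]
 [-4.  -7.5]
 [-5.4 -6.6]
 [-6.6 -5.4]
 [-7.5 -4. ]
 [-8.2 -2.5]
 [-8.5 -0.8]
 [-8.5  0.8]
 [-8.2  2.5]
 [-7.5  4. ]
 [-6.6  5.4]
 [-5.4  6.6]
 [-4.   7.5]
 [-2.5  8.2]
 [-0.8  8.5]
 [ 0.8  8.5]
 [ 2.5  8.2]
 [ 4.   7.5]
 [ 5.4  6.6]
 [ 6.6  5.4]
 [ 7.5  4. ]
 [ 8.2  2.5]
 [ 8.5  0.8]]
```

Call:
arm_command --commands '[[[0,0,0,0.006,0,0,0],[0,0,0,0.006,-0.001,0,0],[0,0,0,0.0085,-0.0008,0,0],[0,0,0,0.0082,-0.0025,0,0],[0,0,0,0,0,0,0]]]'

```text
time: 5.6
ee_pos: [0.5405, -0.1598, 0.0528]
eef_rot: [0.996, -0.085, 0.001, 0.001]
ft_force: [3.3, -7.9, -3.1]
width: 0.0007
```

```bash
python3 -c "
from h import *
where();c=snap('side','side3.png')
cv2.imwrite('pics/side3z.png',cv2.resize(c['frame'][90:230,240:400,::-1],None,fx=4,fy=4,interpolation=cv2.INTER_CUBIC))
c=snap('top','top3.png')
cv2.imwrite('pics/top3z.png',cv2.resize(c['frame'][130:240,300:440,::-1],None,fx=4,fy=4,interpolation=cv2.INTER_CUBIC))"
```

```text
t 5.6 stage xy [  29.5 -151.8] z 52.8 yaw err -0.0041 tilt [ 0.0018 -0.0026] F stage [ 4.55 -7.24 -3.11] w 0.0007 q [ 0.66  0.42 -0.55  1.79  0.26  1.   -0.16]
```

View pics/side3z.png

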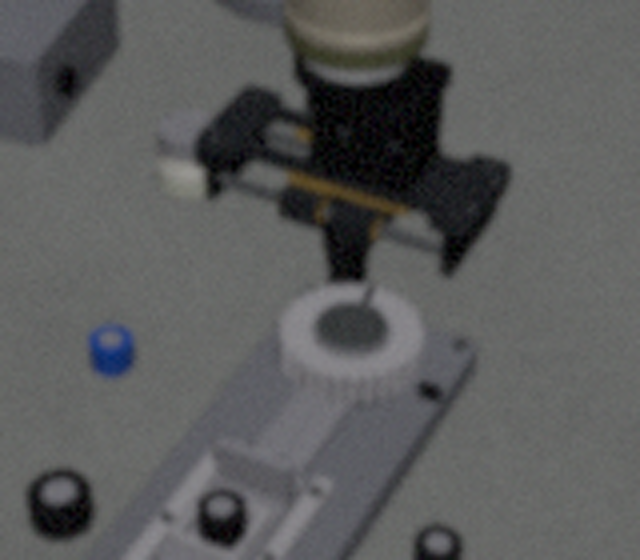

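View pics/top3z.png

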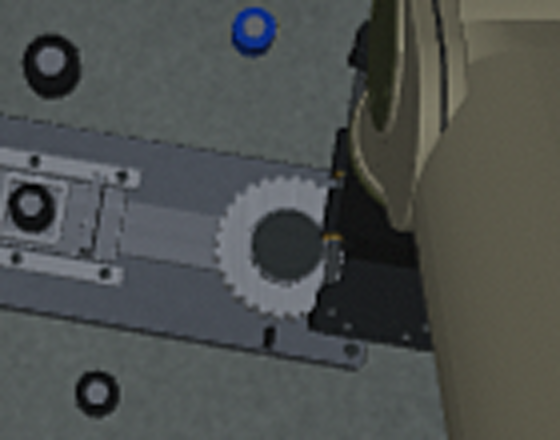

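```bash
cat >> h.py <<'E'
def mark(save=None):
    where()
    k,n=np.cos(TH),np.sin(TH)
    for nm in('side','top'):
        c=camera(nm)
        a=np.radians(np.arange(0,360,3.));r=np.arange(29,43,2.)
        A,Rr=np.meshgrid(a,r)
        x=-Rr*np.cos(A)/1e3;y=(-Rr*np.sin(A)-100)/1e3
        P=np.c_[(k*x-n*y).ravel()+O[0],(n*x+k*y).ravel()+O[1],np.full(x.size,.062)]
        uv=proj(c,P).astype(np.float32).reshape(*x.shape,2)
        g=cv2.remap(cv2.cvtColor(c['frame'],cv2.COLOR_RGB2GRAY),uv[...,0],uv[...,1],cv2.INTER_LINEAR).mean(0)
        print(nm,'angle deg of dark:',[(int(np.degrees(a[i])),int(g[i])) for i in range(len(a)) if g[i]<0.75*np.median(g)],'med',int(np.median(g)))
        if save: 
            p=proj(c,[[*(O+[k*0-n*-.1,n*0+k*-.1]),.062]])[0].astype(int)
            cv2.imwrite(f'pics/{save}_{nm}.png',cv2.resize(c['frame'][max(p[1]-70,0):p[1]+70,p[0]-90:p[0]+90,::-1],None,fx=4,fy=4,interpolation=cv2.INTER_CUBIC))
E
python3 -c "
from h import *
mark()"
```

```text
t 5.7 stage xy [  29.5 -151.8] z 52.8 yaw err -0.0041 tilt [ 0.0022 -0.0026] F stage [ 5.51 -7.28 -2.53] w 0.0007 q [ 0.66  0.42 -0.55  1.79  0.26  1.   -0.16]
side angle deg of dark: [(99, 88), (102, 83), (105, 93)] med 130
top angle deg of dark: [(39, 78), (42, 67), (45, 64), (48, 59), (51, 55), (54, 52), (57, 50), (59, 48), (63, 49), (66, 53), (69, 54), (72, 47), (75, 44), (78, 45), (81, 46), (84, 48), (87, 43), (90, 45), (93, 45), (96, 36), (99, 32), (102, 32), (105, 36), (108, 42), (111, 49), (114, 36), (117, 27), (119, 22), (123, 20), (126, 22), (129, 22), (132, 23), (135, 26), (138, 33), (141, 46), (144, 59), (147, 79)] med 121
```

Call:
arm_command --commands '[[[0,0,0,0.0075,-0.004,0,0],[0,0,0,0.0066,-0.0054,0,0],[0,0,0,0.0054,-0.0066,0,0],[0,0,0,0.004,-0.0075,0,0],[0,0,0,0.0025,-0.0082,0,0],[0,0,0,0.0008,-0.0085,0,0]]]'

```text
time: 6.55
ee_pos: [0.5737, -0.1219, 0.0528]
eef_rot: [0.996, -0.084, 0.001, 0.0]
ft_force: [7.2, -4.9, -2.7]
width: 0.0006
```

```bash
python3 -c "
from h import *
mark('m4')"
```

```text
t 6.55 stage xy [  56. -109.] z 52.8 yaw err -0.0024 tilt [ 0.0019 -0.0003] F stage [ 7.86 -3.66 -2.69] w 0.0006 q [ 0.58  0.47 -0.56  1.73  0.28  1.02 -0.24]
side angle deg of dark: [(84, 83), (87, 65), (90, 54), (93, 57), (96, 70), (99, 87), (165, 91), (168, 88), (171, 96)] med 131
top angle deg of dark: [(54, 50), (57, 34), (59, 28), (63, 36), (66, 39), (69, 32), (72, 26), (75, 26), (78, 28), (81, 28), (84, 28), (87, 27), (90, 27), (93, 28), (96, 28), (99, 28), (102, 29), (105, 29), (108, 29), (111, 30), (114, 30), (117, 30), (119, 29), (123, 28), (126, 27), (129, 27), (132, 27), (135, 27), (138, 25), (141, 23), (144, 23), (147, 22), (150, 21), (153, 20), (156, 20), (159, 19), (162, 18), (165, 18), (168, 18), (171, 18), (174, 17), (177, 17), (180, 17), (183, 17), (186, 17), (189, 18), (192, 18), (195, 18), (198, 29), (201, 33), (204, 40), (207, 47), (210, 49), (213, 60)] med 84
```

View pics/m4_side.png

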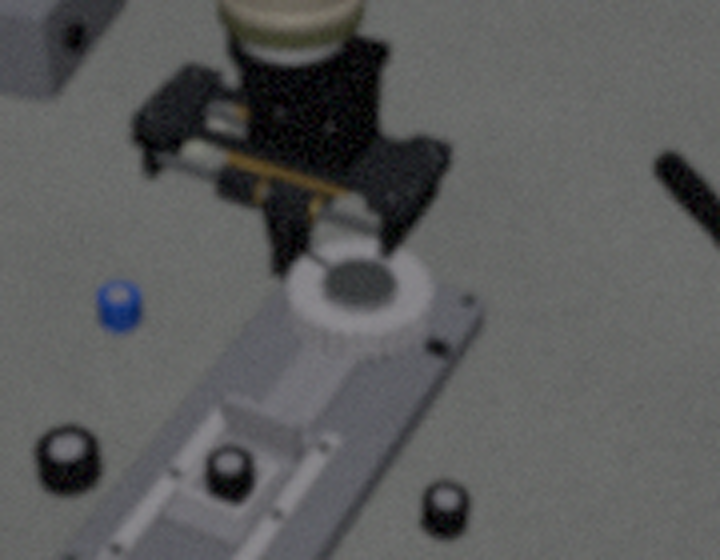

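Call:
arm_command --commands '[[[0,0,0,0,-0.0095,0,0],[0,0,0,0,-0.0095,0,0],[0,0,0,-0.0008,-0.0085,0,0],[0,0,0,-0.0025,-0.0082,0,0],[0,0,0,-0.004,-0.0075,0,0],[0,0,0,-0.0054,-0.0066,0,0],[0,0,0,-0.0066,-0.0054,0,0],[0,0,0,-0.0075,-0.004,0,0],[0,0,0,-0.0082,-0.0025,0,0],[0,0,0,-0.0085,-0.0008,0,0]]]'

```text
time: 7.9
ee_pos: [0.5408, -0.0494, 0.0529]
eef_rot: [0.997, -0.082, 0.001, -0.002]
ft_force: [3.6, 6.6, 1.0]
width: 0.0004
```

```bash
python3 -c "
from h import *
mark('m5')"
```

```text
t 7.9 stage xy [ 11.6 -42.8] z 52.9 yaw err 0.0008 tilt [0.0018 0.0036] F stage [2.42 7.12 1.04] w 0.0004 q [ 0.52  0.39 -0.6   1.84  0.26  0.98 -0.35]
side angle deg of dark: [(105, 22), (108, 16), (111, 13), (114, 13), (117, 12), (119, 12), (123, 10), (126, 8), (129, 11), (132, 10), (135, 11), (138, 12), (141, 13), (144, 14), (147, 16), (150, 20), (228, 22), (230, 21), (234, 22)] med 31
top angle deg of dark: [] med 89
```

View pics/m5_side.png

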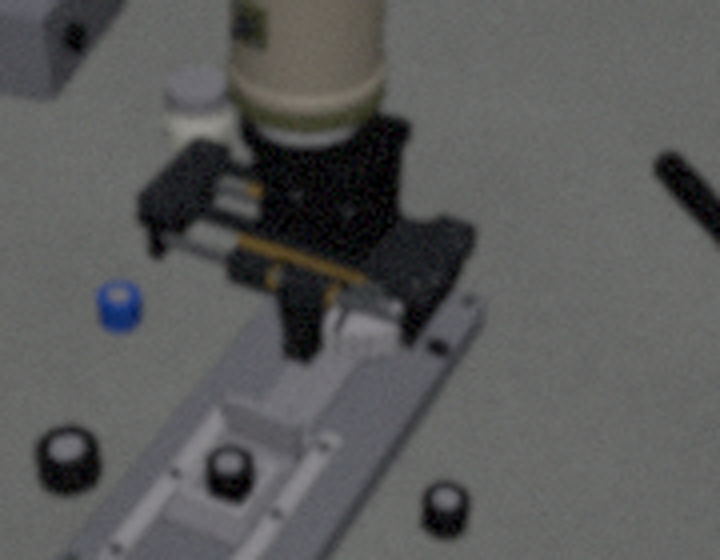

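View pics/m5_top.png

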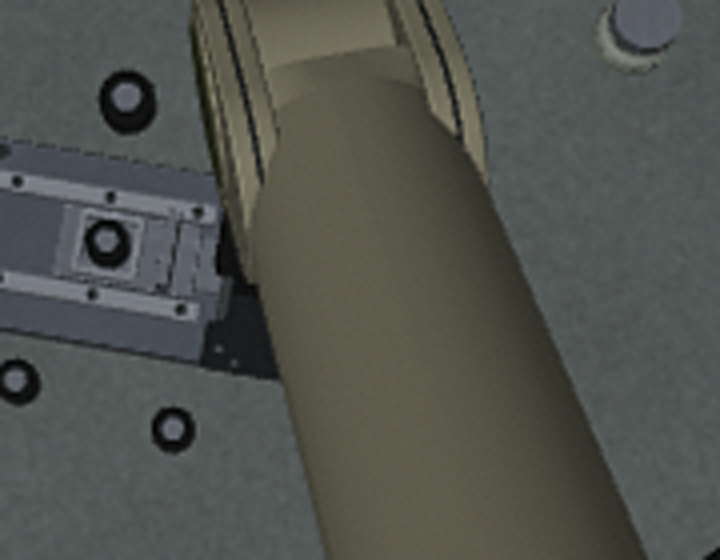

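Call:
arm_command --commands '[[[0,0,0,-0.008,0,0,0],[0,0,0,-0.008,0,0,0],[0,0,0,-0.008,0,0,0],[0,0,0,-0.0085,0.0008,0,0],[0,0,0,-0.0082,0.0025,0,0],[0,0,0,-0.0075,0.004,0,0],[0,0,0,-0.0066,0.0054,0,0],[0,0,0,-0.0054,0.0066,0,0],[0,0,0,-0.004,0.0075,0,0],[0,0,0,-0.0025,0.0082,0,0],[0,0,0,-0.0008,0.0085,0,0]]]'

```text
time: 9.38
ee_pos: [0.4662, -0.086, 0.0526]
eef_rot: [0.996, -0.084, -0.0, 0.0]
ft_force: [0.3, -0.5, 0.5]
width: 0.0003
```

```bash
python3 -c "
from h import *
mark('m6')"
```

```text
t 9.375 stage xy [-55.9 -91.3] z 52.6 yaw err -0.003 tilt [-0.0001 -0.0005] F stage [ 0.37 -0.47  0.47] w 0.0003 q [ 0.65  0.25 -0.61  2.01  0.18  0.93 -0.22]
side angle deg of dark: [(0, 56), (3, 50), (6, 47), (9, 46), (12, 46), (14, 46), (18, 45), (21, 42), (24, 40), (27, 37), (29, 33), (33, 30), (36, 31), (39, 32), (42, 36), (45, 40), (48, 44), (51, 49), (54, 53), (57, 52), (59, 49), (63, 44), (66, 37), (69, 29), (72, 27), (75, 26), (78, 26), (81, 25), (84, 24), (87, 26), (90, 25), (93, 23), (96, 26), (99, 29), (102, 27), (105, 30), (108, 40), (111, 49), (114, 61), (117, 71), (119, 76), (123, 83), (126, 91), (129, 96), (354, 85), (357, 68)] med 129
top angle deg of dark: [(225, 56), (228, 52), (230, 57)] med 84
```

View pics/m6_side.png

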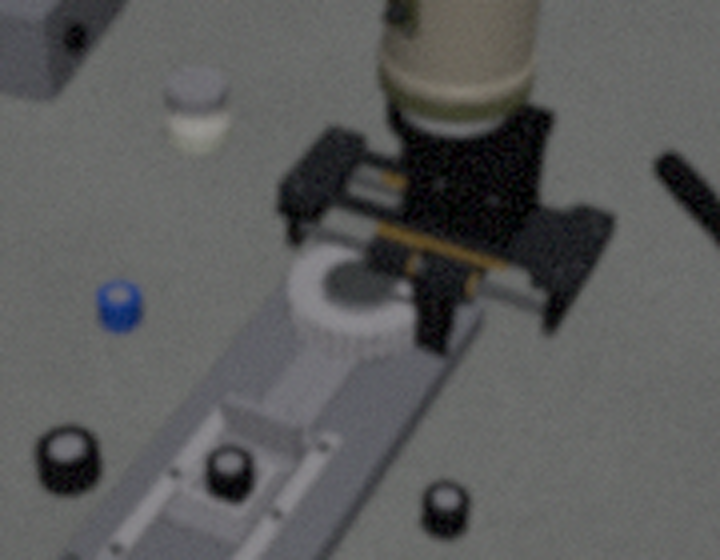

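View pics/m6_top.png

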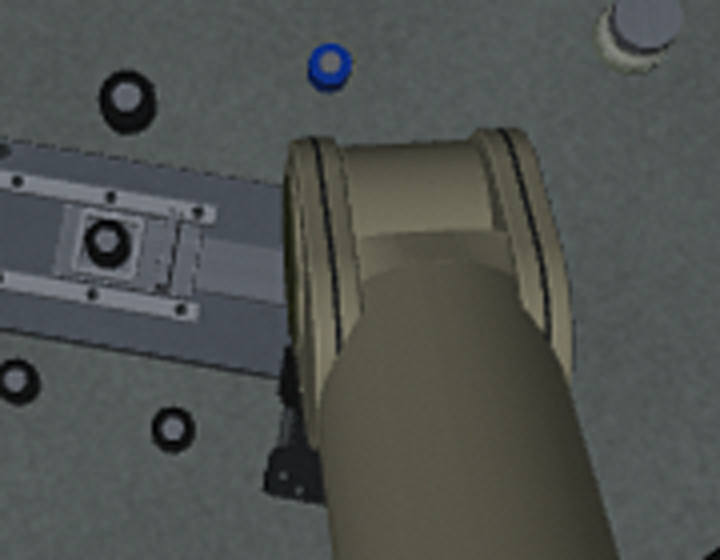

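Call:
arm_command --commands '[[[0,0,0,0.005,0,0,0],[0,0,0,0,0.0095,0,0],[0,0,0,0,0.0095,0,0],[0,0,0,0.0008,0.0085,0,0],[0,0,0,0.0025,0.0082,0,0],[0,0,0,0.004,0.0075,0,0],[0,0,0,0.0054,0.0066,0,0]]]'

```text
time: 10.35
ee_pos: [0.4731, -0.138, 0.0516]
eef_rot: [0.996, -0.084, -0.003, 0.001]
ft_force: [-7.6, -3.1, 0.6]
width: 0.0004
```

```bash
python3 -c "
from h import *
mark('m7')"
```

```text
t 10.35 stage xy [ -40.6 -141.4] z 51.6 yaw err -0.003 tilt [-0.0057 -0.0006] F stage [-7.   -4.3   0.57] w 0.0004 q [ 0.7   0.29 -0.57  1.97  0.19  0.95 -0.13]
side angle deg of dark: [(69, 91), (72, 92)] med 130
top angle deg of dark: [(18, 64), (21, 60), (24, 62), (27, 54), (29, 40), (33, 31), (36, 23), (39, 24), (42, 37), (45, 60), (48, 84), (51, 87), (54, 75), (57, 67), (59, 65), (63, 61), (66, 57), (69, 53), (72, 52), (75, 52), (78, 53), (81, 53), (84, 55), (87, 56), (90, 56), (93, 55), (96, 59), (99, 58), (102, 55), (105, 54), (108, 58), (111, 58), (114, 52), (117, 47), (119, 42), (123, 36), (126, 33), (129, 33), (132, 34), (135, 36), (138, 36), (141, 37), (144, 39), (147, 44), (150, 57), (153, 76)] med 120
```

Call:
arm_command --commands '[[[0,0,0,0.0066,0.0054,0,0],[0,0,0,0.0075,0.004,0,0],[0,0,0,0.0082,0.0025,0,0],[0,0,0,0.0085,0.0008,0,0]]]'

```text
time: 10.95
ee_pos: [0.5028, -0.1564, 0.0519]
eef_rot: [0.996, -0.085, -0.001, 0.001]
ft_force: [-4.1, -7.6, -1.1]
width: 0.0002
```

```bash
python3 -c "
from h import *
mark('m8')"
```

```text
t 10.95 stage xy [  -8.2 -154.7] z 51.9 yaw err -0.0036 tilt [-0.0029 -0.0016] F stage [-2.75 -8.16 -1.13] w 0.0002 q [ 0.69  0.35 -0.55  1.88  0.22  0.97 -0.13]
side angle deg of dark: [(114, 87), (117, 76), (119, 91)] med 130
top angle deg of dark: [(42, 80), (45, 64), (48, 50), (51, 37), (54, 25), (57, 20), (59, 20), (63, 22), (66, 23), (69, 22), (72, 22), (75, 21), (78, 21), (81, 21), (84, 21), (87, 21), (90, 20), (93, 19), (96, 19), (99, 28), (102, 35), (105, 41), (108, 42), (111, 42), (114, 45), (117, 37), (119, 29), (123, 25), (126, 28), (129, 36), (132, 44), (135, 52), (138, 64), (141, 83)] med 121
```

View pics/m8_side.png

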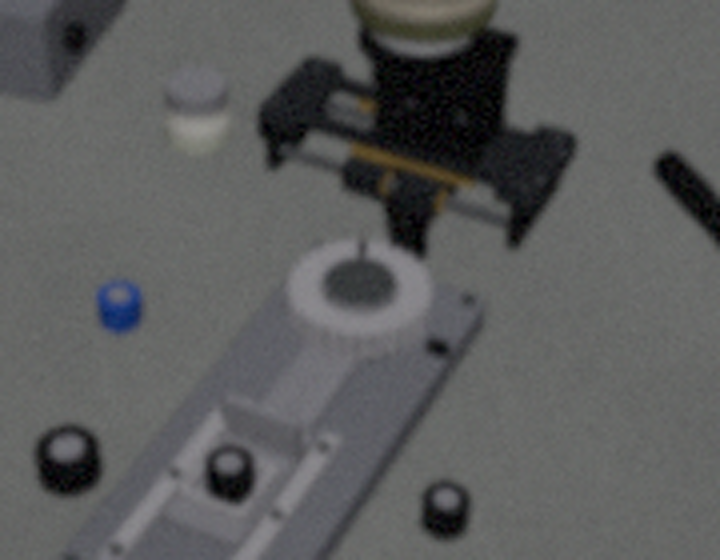

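View pics/m8_top.png

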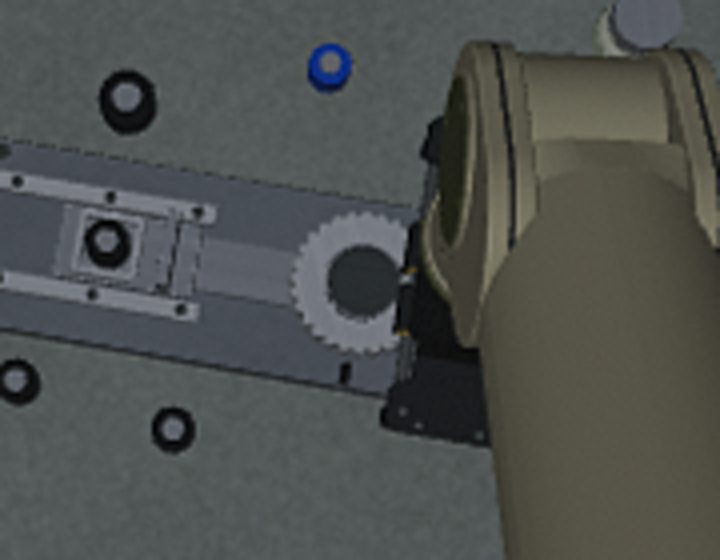

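Call:
arm_command --commands '[[[0,0,0,0.008,0,0,0],[0,0,0,0.008,0,0,0],[0,0,0,0.0085,-0.0008,0,0],[0,0,0,0.0082,-0.0025,0,0],[0,0,0,0.0075,-0.004,0,0],[0,0,0,0.0066,-0.0054,0,0],[0,0,0,0.0054,-0.0066,0,0],[0,0,0,0.004,-0.0075,0,0],[0,0,0,0.0025,-0.0082,0,0],[0,0,0,0.0008,-0.0085,0,0]]]'

```text
time: 12.3
ee_pos: [0.5734, -0.1233, 0.0531]
eef_rot: [0.996, -0.085, 0.004, 0.001]
ft_force: [14.3, -4.9, -10.4]
width: 0.0005
```

```bash
python3 -c "
from h import *
mark('m9')"
```

```text
t 12.3 stage xy [  55.9 -110.3] z 53.1 yaw err -0.0037 tilt [ 0.0073 -0.0017] F stage [ 14.87  -2.44 -10.43] w 0.0005 q [ 0.57  0.46 -0.54  1.74  0.28  1.01 -0.24]
side angle deg of dark: [(84, 82), (87, 67), (90, 59), (93, 66), (96, 82), (222, 91), (225, 87), (228, 93)] med 130
top angle deg of dark: [(51, 59), (54, 38), (57, 28), (59, 27), (63, 34), (66, 36), (69, 31), (72, 28), (75, 27), (78, 27), (81, 27), (84, 27), (87, 28), (90, 27), (93, 28), (96, 29), (99, 30), (102, 31), (105, 32), (108, 31), (111, 33), (114, 33), (117, 31), (119, 31), (123, 30), (126, 30), (129, 29), (132, 28), (135, 27), (138, 25), (141, 23), (144, 22), (147, 20), (150, 21), (153, 20), (156, 19), (159, 18), (162, 17), (165, 17), (168, 17), (171, 17), (174, 17), (177, 17), (180, 16), (183, 17), (186, 17), (189, 17), (192, 17), (195, 19), (198, 32), (201, 37), (204, 42), (207, 48), (210, 53), (225, 36), (228, 21), (230, 57)] med 82
```

View pics/m9_side.png

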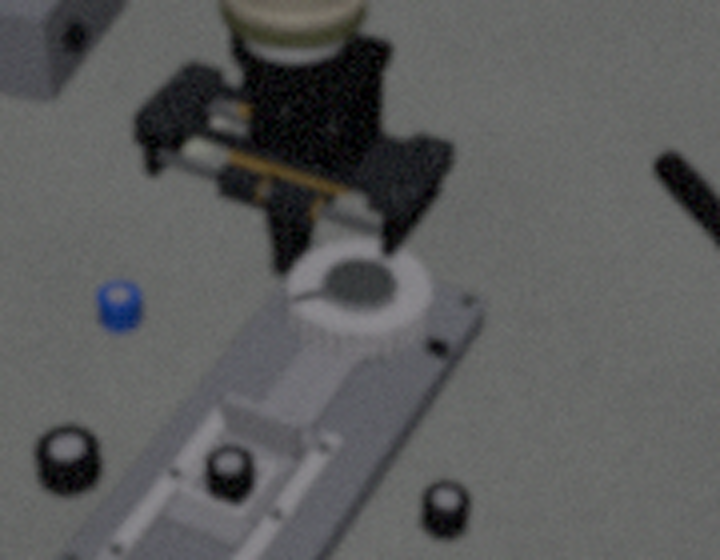

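Call:
arm_command --commands '[[[0,0,0,0.001,-0.0095,0,0],[0,0,0,0,-0.0095,0,0],[0,0,0,-0.0008,-0.0085,0,0],[0,0,0,-0.0025,-0.0082,0,0],[0,0,0,-0.004,-0.0075,0,0],[0,0,0,-0.0054,-0.0066,0,0],[0,0,0,-0.0066,-0.0054,0,0],[0,0,0,-0.0075,-0.004,0,0],[0,0,0,-0.0082,-0.0025,0,0],[0,0,0,-0.0085,-0.0008,0,0],[0,0,0,-0.008,0,0,0],[0,0,0,-0.006,0,0,0]]]'

```text
time: 13.9
ee_pos: [0.5267, -0.0461, 0.0534]
eef_rot: [0.997, -0.082, 0.002, -0.003]
ft_force: [5.9, 12.8, -1.7]
width: 0.0006
```

```bash
python3 -c "
from h import *
mark('m10')"
```

```text
t 13.9 stage xy [ -2.9 -41.9] z 53.4 yaw err 0.0015 tilt [0.0047 0.0047] F stage [ 3.72 13.57 -1.72] w 0.0006 q [ 0.52  0.36 -0.6   1.88  0.24  0.97 -0.34]
side angle deg of dark: [(78, 18), (81, 13), (84, 11), (87, 10), (90, 7), (93, 10), (96, 13), (99, 14), (102, 11), (105, 8), (108, 5), (111, 7), (114, 9), (117, 8), (119, 12), (123, 12), (126, 13), (129, 13), (132, 11), (135, 9), (138, 10), (141, 10), (144, 15), (147, 17), (150, 19), (225, 22), (228, 21), (230, 21), (234, 20), (237, 21), (243, 22), (246, 19), (248, 18), (252, 21), (255, 21), (258, 19), (261, 19), (264, 20), (267, 19), (270, 21), (273, 22)] med 30
top angle deg of dark: [] med 88
```

View pics/m10_side.png

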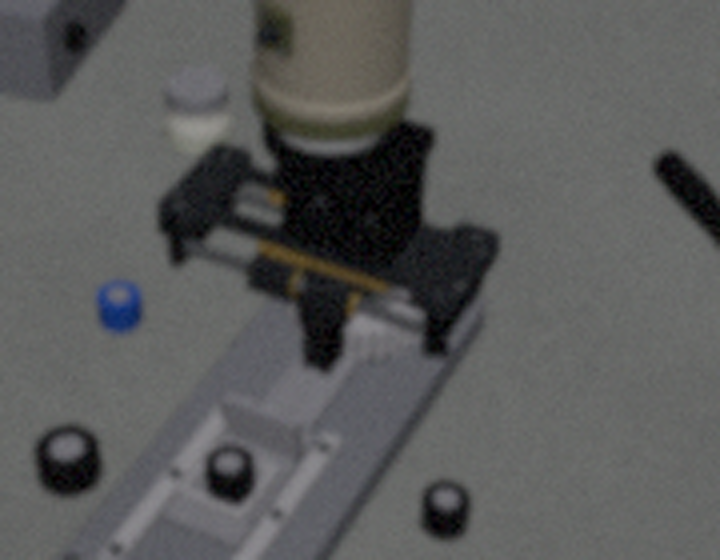

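Call:
arm_command --commands '[[[0,0,0,0,-0.012,0,0],[0,0,0,0,-0.012,0,0],[0,0,0,0,0,-0.03,0],[0,0,0,0,0,-0.04,0],[0,0,0,0,0,-0.04,0],[0,0,0,0,0,-0.04,0],[0,0,0,0,0,-0.04,0],[0,0,0,0,0,0,0]]]'

```text
time: 15.0
ee_pos: [0.5302, -0.0264, 0.2456]
eef_rot: [0.996, -0.084, 0.003, 0.0]
ft_force: [-0.7, 0.3, -0.8]
width: 0.0004
```

```bash
python3 -c "
from h import *
mark('m11')"
```

```text
t 15.0 stage xy [ -2.7 -22. ] z 245.6 yaw err -0.0022 tilt [ 0.0053 -0.001 ] F stage [-0.71  0.14 -0.81] w 0.0004 q [ 0.54  0.16 -0.64  1.66  0.1   1.34 -0.28]
side angle deg of dark: [(0, 94), (354, 97), (357, 91)] med 131
top angle deg of dark: [] med 100
```

View pics/m11_side.png

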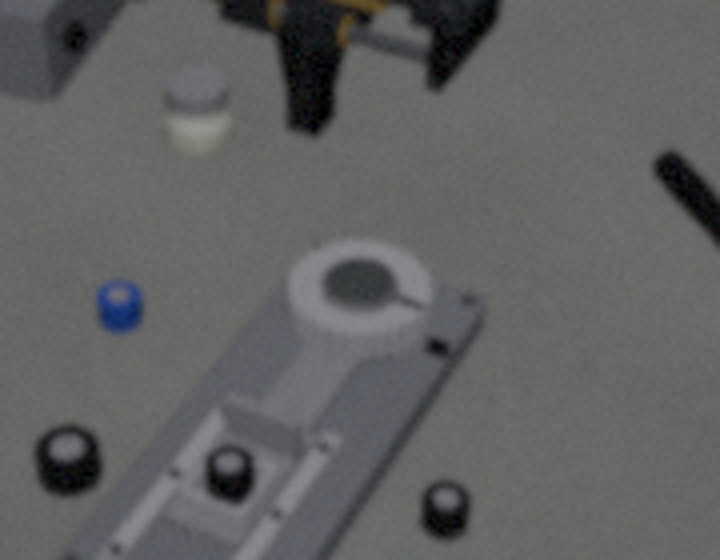

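View pics/m11_top.png

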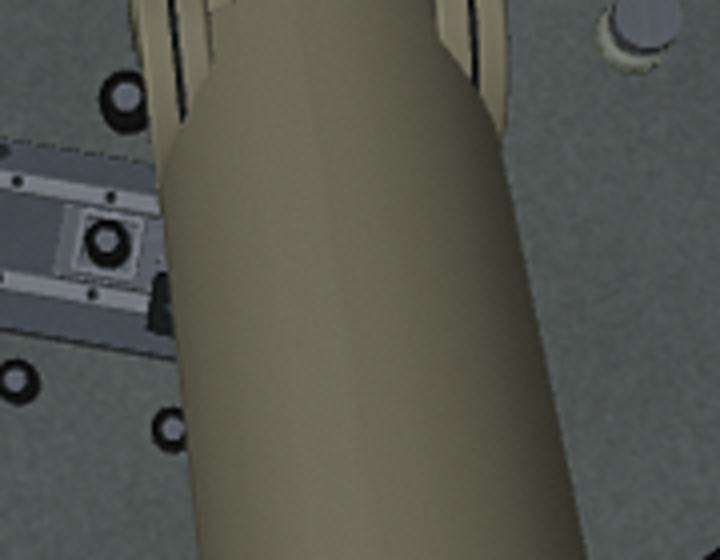

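Call:
arm_command --commands '[[[0,0,0,0.002,0,0.04,0],[0,0,0,0,0,0.04,0],[0,0,0,0,0,0.04,0],[0,0,0,0,0,0.04,0],[0,0,0,0,0,0.027,0],[0,0,0,0,-0.01,0,0],[0,0,0,0,-0.01,0,0],[0,0,0,0,-0.008,0,0],[0,0,0,0,0,0,0]]]'

```text
time: 16.23
ee_pos: [0.5358, 0.0014, 0.0564]
eef_rot: [0.997, -0.083, 0.001, -0.0]
ft_force: [-0.6, 0.2, -0.0]
width: 0.0005
```

```bash
python3 -c "
from h import *
mark('m12')"
```

```text
t 16.225 stage xy [-1.7  6.4] z 56.4 yaw err -0.0008 tilt [0.0016 0.    ] F stage [-0.58  0.06 -0.01] w 0.0005 q [ 0.44  0.38 -0.62  1.86  0.26  0.99 -0.45]
side angle deg of dark: [(102, 12), (105, 6), (108, 8), (111, 7), (114, 8), (117, 4), (119, 8), (123, 7), (126, 5), (129, 7), (132, 10), (135, 13), (138, 12), (141, 14), (144, 13), (147, 8), (150, 8), (153, 11), (156, 13), (174, 16), (177, 14), (180, 11), (183, 8), (186, 7), (189, 7), (192, 6), (195, 6), (198, 9), (201, 8), (204, 8), (207, 11), (210, 12), (213, 8), (216, 6), (219, 7), (222, 11), (225, 14), (228, 13), (230, 13), (234, 13), (237, 9), (239, 9), (243, 10), (246, 12), (248, 14), (252, 15), (255, 16), (258, 18), (261, 19)] med 25
top angle deg of dark: [(51, 57), (54, 55), (57, 55), (59, 53), (63, 52), (66, 51), (69, 50), (72, 50), (75, 49), (78, 50), (81, 56), (168, 51), (171, 49), (174, 50), (177, 50), (180, 51), (183, 52), (186, 53), (189, 54), (192, 55), (195, 57)] med 76
```

View pics/m12_side.png

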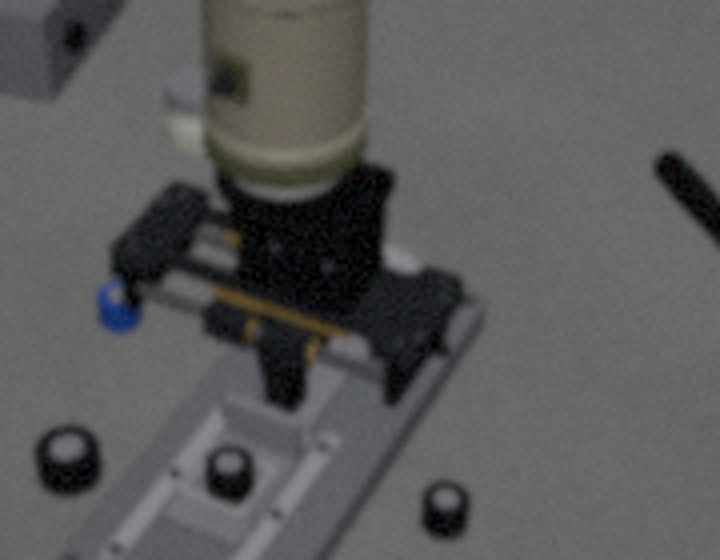

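Call:
arm_command --commands '[[[0,0,0,0.001,-0.005,0,0],[0,0,0,0,-0.003,0,0],[0,0,0,0,-0.003,0,0],[0,0,0,0,-0.004,0,0],[0,0,0,0,-0.005,0,0],[0,0,0,0,-0.005,0,0],[0,0,0,0,-0.005,0,0],[0,0,0,0,-0.005,0,0],[0,0,0,0,-0.005,0,0],[0,0,0,0,-0.005,0,0],[0,0,0,0,-0.005,0,0],[0,0,0,0,-0.004,0,0],[0,0,0,0,-0.003,0,0],[0,0,0,0,0,0,0]]]'

```text
time: 18.08
ee_pos: [0.5456, 0.057, 0.0555]
eef_rot: [0.997, -0.084, -0.0, -0.0]
ft_force: [-0.3, 0.0, -0.1]
width: 0.0004
```

```bash
python3 -c "
from h import *
where()"
```

```text
t 18.075 stage xy [-1.3 62.9] z 55.5 yaw err -0.0017 tilt [-0.0002  0.0006] F stage [-0.31 -0.01 -0.09] w 0.0004 q [ 0.35  0.41 -0.63  1.82  0.28  1.   -0.57]
```

Call:
arm_command --commands '[[[0,0,0,0,-0.002,0,0],[0,0,0,0,-0.002,0,0],[0,0,0,0,-0.002,0,0],[0,0,0,0,0,0,0]]]'

```text
time: 18.58
ee_pos: [0.5459, 0.0593, 0.0555]
eef_rot: [0.996, -0.085, -0.001, 0.002]
ft_force: [-5.4, -11.3, 7.1]
width: 0.0006
```

```bash
python3 -c "
from h import *
where()"
```

```text
t 18.575 stage xy [-1.3 65.2] z 55.5 yaw err -0.0044 tilt [-0.0023 -0.0041] F stage [ -3.45 -11.98   7.13] w 0.0006 q [ 0.34  0.41 -0.63  1.82  0.29  1.   -0.58]
```

Call:
arm_command --commands '[[[0,0,0,0,-0.002,0,0],[0,0,0,0,0,0,0],[0,0,0,0,0,0,0],[0,0,0,0,0.006,0,0],[0,0,0,0,0.012,0,0],[0,0,0,0,0.012,0,0],[0,0,0,0,0,-0.03,0],[0,0,0,0,0,-0.04,0],[0,0,0,0,0,-0.04,0],[0,0,0,0,0.03,-0.04,0],[0,0,0,0,0.04,-0.03,0],[0,0,0,0,0.04,0,0],[0,0,0,0,0.04,0,0],[0,0,0,0,0.04,0,0],[0,0,0,0,0.03,0,0],[0,0,0,0,0,0,0],[0,0,0,0,0,0,0]]]'

```text
time: 20.7
ee_pos: [0.5053, -0.1816, 0.2355]
eef_rot: [0.996, -0.084, 0.0, -0.0]
ft_force: [0.1, 0.4, 0.9]
width: 0.0005
```

```bash
python3 -c "
from h import *
mark('m13')
c=camera('top')
cv2.imwrite('pics/top13z.png',cv2.resize(c['frame'][145:231,262:404,::-1],None,fx=5.5,fy=5.5,interpolation=cv2.INTER_CUBIC))
cv2.imwrite('pics/top13.png',c['frame'][:,:,::-1])"
```

```text
t 20.7 stage xy [  -1.6 -179.1] z 235.5 yaw err -0.0017 tilt [0.0002 0.0005] F stage [0.04 0.43 0.88] w 0.0005 q [ 0.73  0.17 -0.52  1.66  0.09  1.33  0.02]
side angle deg of dark: [(0, 92), (354, 95), (357, 89)] med 128
top angle deg of dark: [(0, 24), (3, 66), (354, 84), (357, 28)] med 120
```

View pics/top13z.png

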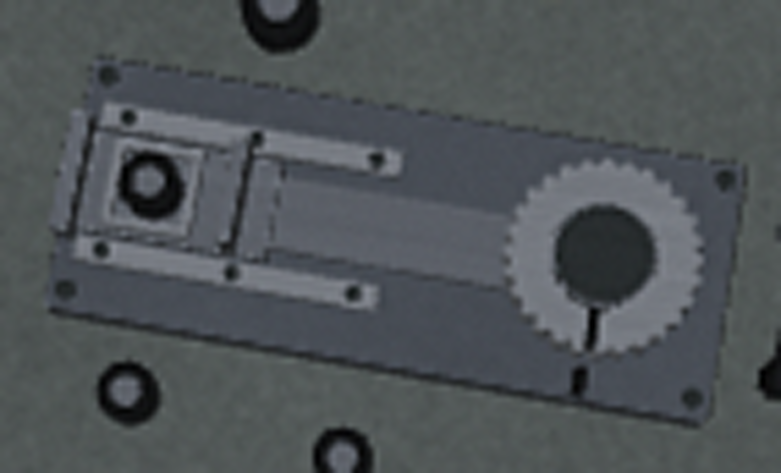

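View pics/m13_side.png

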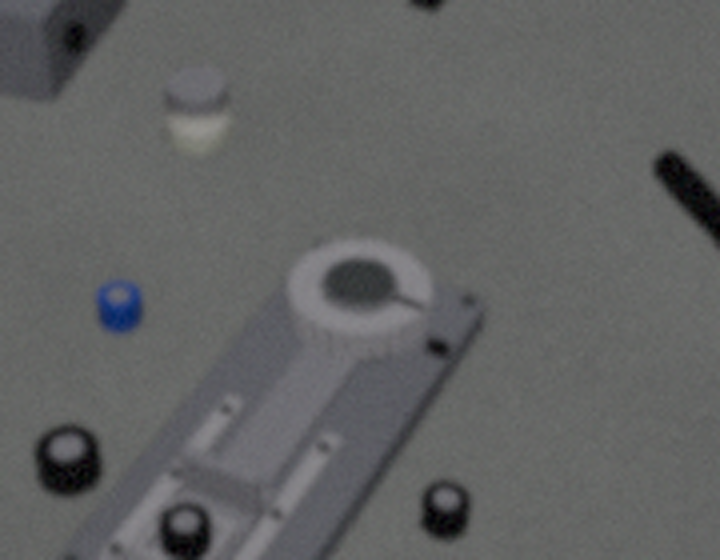

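```bash
python3 -c "
from bench import close_job
print(close_job())"
```

```text
the job is handed in; nothing more can be done
None
```

I loosened the lock ring to two full turns from tight, then pushed the carriage home against its end stop and handed the job in at about 21 s of the 58 s allowed.

- **Ring:** I rolled the closed fingertip anticlockwise round the rim. The index line started about 62° past the block. It passed the block once, out of camera view, and the readings before and after show it did. It stopped level with the block the second time, at about 718° by the cameras, or 12.5 rad.
- **Carriage:** I pushed the upright plate until it met a 12 N reaction, close to where the stop should be. The before and after pictures show about 50 mm of travel.
- **Specimen and other items:** The last pictures show the puck sitting in its pocket. The other pucks around the stage look where they were; I did not recheck the bottle and loupe after the moves. The arm is well clear of everything.

The check that disagreed was on the first lap. At the ring's stage −x side the finger lost contact for a moment, because the tip is narrower than I had assumed. I pressed in 5 mm and went on, counting from the index line itself rather than from finger travel.

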